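# Find the slack clip by tugging and re-clip its cassette in the spare holder

## Robot

A 7-joint arm with a two-finger parallel gripper is mounted at the origin on a cart in front of the work surface, level with it; the furniture and walls round the work are solid. World frame = base frame: x ahead of the robot, y to its left, z up, the work surface at z = 0. Lengths are in m, angles in rad, forces in N, time in s.
With the tool pointing down it reaches from about 0.4 to 0.85 m from the base axis. Payload 10.4 kg.
Tool frame: the origin (TCP) lies at the very end of the fingers, on their centre line; the grasp point (between the pads) lies r.grasp_offset behind it (r.grasp_offset is the distance from the TCP to the grasp point, in m); z points along the fingers, y is the direction in which the jaws open and shut (so a half turn about z gives the same grasp; the last joint's range is limited). The gripper opens to 87 mm and grips with 3 to 60 N. Pads are 19 mm wide; open, the fingers measure 117 mm over their backs; the gripper's body (75 mm by 190 mm) begins 51 mm behind the grasp point.
Start: joints at [-1.291, 0.332, -0.065, 1.46, 0.022, 1.35, -0.088], TCP at [0.186, 0.597, 0.223] pointing down, gripper open.
Joint ranges: [-2.6, 2.6], [-0.5, 2.12], [-1.47, 1.34], [0.16, 2.42], [-1.27, 4.41], [0.06, 2.06], [-2.6, 2.6]. Speed limits (rad/s): [2.22, 2.22, 2.79, 2.79, 3.14, 3.14, 3.14].

## Interface

Orientations are given as a unit quaternion [x, y, z, w].
In Python, from bench import read_state, cams, job, r gives the robot as it stands. The module is installed in compiled form; this text tells all that it offers.
- The arm moves only by the tool arm_command, never from a script. Its argument "increments" is a list of rows, each an object of numbers: "gripper": the opening in per cent of the stroke, from 0 (shut) to 100 (fully open); "dx", "dy", "dz": the shift along the tool's x, y, z in m; "spin": the turn about the tool's z in degrees. In form: [{"gripper": .., "dx": .., "dy": .., "dz": .., "spin": ..}, ...]. A call has exactly 8 rows; each row shifts and turns the commanded pose from where the row before left it, along the tool's axes as they then stand; what a row does not reach is not made up. A row lasts 1/8 s, in which the tool goes at most 62.5 mm and 10.7 degrees, less where a joint would pass 70% of its speed; a pose out of reach is approached as far as the arm can. A call with a gripper value outside its range is refused whole. The fingers move at their own pace and stop on an object; "grip_force" is the grip in N (left out, the last holds). Time passes only in rows, so rows that do not move let the fingers close, or fill a call up. It gives the time, the measured TCP pose, the force and the opening at its end, in the units of the state.
- read_state(): the state, without advancing time (a new reading comes with each control period).
- cams.camera(name): name is "side" or "top"; returns the picture (480x640x3 uint8, red, green, blue); there is no depth.
- cams.camera_info(name): a dict with "K" (3x3 intrinsics, pixels), "rvec" (rotation vector, rad) and "tvec" (3), from world to camera coordinates, as OpenCV has them. Camera axes: x right, y down, z forward; pixel columns grow to the right and rows downward; lengths in m; the calibration is good to about 2 mm. A picture is of the moment at which its call begins. camera_info takes no time and is no camera call.
- job.close_job(): hands the job in, once; it reports no verdict.
The state is a dict: "time": time; "joint_positions": joint angles; "joint_vel": joint speeds; "joint_torque": joint torques, N m; "ee_pos": TCP position; "eef_rot": TCP orientation; "ft_force": force on the tool from outside, world axes, zero at the start; "torque": the same for the moment, N m; "width": finger opening in m.
Only numpy, scipy, OpenCV 4.12 (cv2) and the standard library are available. Lean on these libraries where they do the work, as an engineer would, in place of code of your own. Each camera call takes 0.05 s, during which the arm holds its last target.

## Task

One of the three spring clips on the long card rail has gone slack; they look alike, so tug the test cassettes gently straight up, one at a time, to find the one that its clip no longer holds. A sound clip must not be forced: it holds tighter than the rail is heavy, so stop pulling before the rail lifts or shifts on the bench. Draw the loose cassette out and press it, without ramming it, upright and fully home into the clip of the single spare holder; leave the other two seated in their clips, let go of everything and disturb nothing else.

Things in the scene. Friction and masses are not known exactly. Their poses are not given: they have to be found in the camera images.
- cassette_left_centre (a point): Centre (half-way up) of the left (at the rail's +y end) test cassette: rigid white plastic card, 40 mm wide (its x), 5 mm thick (its y), 90 mm tall (its z), 30 g, upright in a clip of the card rail. The clip's lips end 3 mm below this point; grasp it above them, from above, by its two narrow edges (fingers closing along its x), fingertips about 10 mm above this point.
- cassette_middle_centre (a point): Centre (half-way up) of the middle test cassette: rigid white plastic card, 40 mm wide (its x), 5 mm thick (its y), 90 mm tall (its z), 30 g, upright in a clip of the card rail. The clip's lips end 3 mm below this point; grasp it above them, from above, by its two narrow edges (fingers closing along its x), fingertips about 10 mm above this point.
- cassette_right_centre (a point): Centre (half-way up) of the right (at the rail's -y end) test cassette: rigid white plastic card, 40 mm wide (its x), 5 mm thick (its y), 90 mm tall (its z), 30 g, upright in a clip of the card rail. The clip's lips end 3 mm below this point; grasp it above them, from above, by its two narrow edges (fingers closing along its x), fingertips about 10 mm above this point.
- cassette_left: The same left cassette; origin at the centre of its foot, axes as above, z up.
- cassette_middle: The same middle cassette; origin at the centre of its foot.
- cassette_right: The same right cassette; origin at the centre of its foot.
- card_rail: Long card rail: grey steel plate 84 (x) x 200 (y, the row) x 10 mm with an aluminium channel that holds three clips by their feet, 55 mm apart; the cassettes' width lies along x. It only stands on the bench, 1.5 kg in all: 9 N up on an end clip or 14 N on the middle one starts to lift it. Origin at the centre of its underside, z up.
- rail_left_end (a point): Point on top of the rail's plate near its +y end, 10 mm over the bench while the rail stands flat.
- rail_right_end (a point): The same near the -y end.
- place_left (a point): Home of the left cassette's centre, 73 mm over the bench; fixed to the rail. Each clip pinches a cassette's two faces (along y) between a fixed and a sprung hinged steel leaf, and has 1 mm of up-and-down play. The slack one lets go at about 3 N, sound ones hold over 18 N. Which one is slack differs every time.
- place_middle (a point): The same for the middle cassette.
- place_right (a point): The same for the right cassette.
- spare_holder: Spare holder: a short piece of the same rail, 84 (x) x 64 (y) mm, screwed down, with one sound, empty clip of the same shape. Origin at the centre of its underside, z up; x runs along the clip's mouth, and the cassette's width (its x, either way round) goes along it.
- spare_home (a point): Centre of a cassette that is fully home in the spare clip, 73 mm over the bench (seat under its foot 28 mm, lips 70 mm over the bench, flared to take a card 2.5 mm off line). Axes as the holder's. The empty clip is nearly shut; pressing a cassette down through it takes 8 to 18 N from 28 mm above home down, then its foot meets the firm seat.
- timer: A bystander: small white kitchen-type timer, 62 x 66 x 19 mm, loose; origin at the centre of its underside.
- specimen_cup: A bystander: specimen cup with white lid, 63 mm across, 72 mm tall, loose; origin at the centre of its underside.
There are look-alikes about, which are no part of the job. Leave any brown look-alike of the cassette_right alone. What is shaped like the cassette_left but green is not meant.

How it is judged:
On the way:
1. one cassette is drawn up clear of its clip on the rail (centre more than 55 mm above its home point) ((z of cassette_left_centre in the frame of place_left above 0.055 m or z of cassette_middle_centre in the frame of place_middle above 0.055 m or z of cassette_right_centre in the frame of place_right above 0.055 m)), for 0.1 s.
At the end, for the whole second after the job is handed in: One cassette is fully home in the spare clip (6 mm across, 3 mm in height, upright to 0.08 rad, in line with the mouth to 0.15 rad), at rest and let go; the other two are still home in their own clips (6 mm, 0.08 rad) (((horizontal distance between cassette_left_centre and spare_home below 0.006 m and z of cassette_left_centre in the frame of spare_home between -0.003 and 0.003 m and angle between cassette_left's own z axis and vertical below 0.08 rad and angle between the x axis of cassette_left and the x axis of spare_holder, either way round below 0.15 rad and linear speed of cassette_left below 0.02 m/s and contact force between the fingers and cassette_left below 0.1 N and (distance between cassette_middle_centre and place_middle below 0.006 m and angle between cassette_middle's own z axis and vertical below 0.08 rad) and (distance between cassette_right_centre and place_right below 0.006 m and angle between cassette_right's own z axis and vertical below 0.08 rad)) or (horizontal distance between cassette_middle_centre and spare_home below 0.006 m and z of cassette_middle_centre in the frame of spare_home between -0.003 and 0.003 m and angle between cassette_middle's own z axis and vertical below 0.08 rad and angle between the x axis of cassette_middle and the x axis of spare_holder, either way round below 0.15 rad and linear speed of cassette_middle below 0.02 m/s and contact force between the fingers and cassette_middle below 0.1 N and (distance between cassette_left_centre and place_left below 0.006 m and angle between cassette_left's own z axis and vertical below 0.08 rad) and (distance between cassette_right_centre and place_right below 0.006 m and angle between cassette_right's own z axis and vertical below 0.08 rad)) or (horizontal distance between cassette_right_centre and spare_home below 0.006 m and z of cassette_right_centre in the frame of spare_home between -0.003 and 0.003 m and angle between cassette_right's own z axis and vertical below 0.08 rad and angle between the x axis of cassette_right and the x axis of spare_holder, either way round below 0.15 rad and linear speed of cassette_right below 0.02 m/s and contact force between the fingers and cassette_right below 0.1 N and (distance between cassette_left_centre and place_left below 0.006 m and angle between cassette_left's own z axis and vertical below 0.08 rad) and (distance between cassette_middle_centre and place_middle below 0.006 m and angle between cassette_middle's own z axis and vertical below 0.08 rad)))); the robot touches nothing.
It fails at once if a cassette is rammed into the spare holder: contact forces over 80 N in all, the pinch of its clip (about 30 N) included (contact force between any of cassette_left, cassette_middle, cassette_right and spare_holder above 80 N).
It fails at once if the rail is lifted or tilted: either end more than 4 mm up (height (world z) of any of rail_left_end, rail_right_end above 0.014 m).
It fails at once if the rail is dragged: either end more than 20 mm from where it stood (distance of any of rail_left_end, rail_right_end from where it was at the start of the episode above 0.02 m).
It fails at once if a cassette is tipped over or dropped (more than 0.6 rad off upright) (angle between any of cassette_left, cassette_middle, cassette_right's own z axis and vertical above 0.6 rad).
It fails at once if the timer or the specimen cup is pushed more than 20 mm (distance of any of timer, specimen_cup from where it was at the start of the episode above 0.02 m).
It also fails if it takes over 59 s, if anything falls off the work surface, if the arm or the gripper's body presses on something with over 40 N, if the wrist force passes 120 N, or if a joint passes its speed limit or range.

## Working session

There is one attempt and no reset: what is moved stays moved. The work goes in short steps, Python scripts to look and compute and a tool call to move; the robot and the scene stay as the last step left them, time stands still between calls to the robot, and variables do not carry over. Pictures are saved under pics/ and viewed, and the job is handed in when it is done.

Besides the shell and the picture viewer there is one more tool, called after ">>>" as a command line: name --argument value ..., lists and objects as JSON in quotes. arm_command: Moves the arm, as the interface text tells. Its arguments: {"type":"object","properties":{"increments":{"type":"array","items":{"type":"object","properties":{"gripper":{"type":"number"},"dx":{"type":"number"},"dy":{"type":"number"},"dz":{"type":"number"},"spin":{"type":"number"}}}},"grip_force":{"type":"number"}},"required":["increments"]}

```bash
mkdir -p pics
python3 - <<'E'
from bench import read_state, cams, job, r
import cv2
s=read_state(); print(s, r.grasp_offset)
for n in("side","top"):
    cv2.imwrite(f"pics/{n}0.png",cams.camera(n)[:,:,::-1]); print(n,cams.camera_info(n))
E
```

```text
{'time': 0.0, 'joint_positions': array([-1.29057373,  0.33286994, -0.06469034,  1.46097217,  0.02162323,
        1.34989231, -0.0884711 ]), 'joint_vel': array([ 1.03239026e-03, -3.50765423e-04,  5.59594454e-04, -8.47821044e-05,
       -1.44346434e-04,  1.08902116e-03, -4.03067080e-04]), 'joint_torque': array([ 4.95400436e-04, -6.23265696e+01,  2.46794207e-02, -3.89908898e+01,
       -6.14433596e-02,  3.96660715e-02,  1.74225838e-04]), 'ee_pos': array([0.18628528, 0.5961747 , 0.2217404 ]), 'eef_rot': array([ 1.50810400e-01,  9.88562441e-01, -7.20102494e-04, -6.24031649e-05]), 'ft_force': array([0.67215359, 0.46379886, 0.55582951]), 'torque': array([-0.00913706,  0.03612077,  0.00544327]), 'width': 0.08723109791222668} 0.0187
side {'K': array([[576.39096821,   0.        , 326.59713725],
       [  0.        , 576.39096821, 237.51580408],
       [  0.        ,   0.        ,   1.        ]]), 'rvec': array([ 2.06497628, -0.59962345,  0.3345685 ]), 'tvec': array([-0.45732844,  0.13969315,  1.10238743])}
top {'K': array([[454.68865104,   0.        , 330.94493495],
       [  0.        , 454.68865104, 229.4999411 ],
       [  0.        ,   0.        ,   1.        ]]), 'rvec': array([ 2.10595607, -2.10201242,  0.2291336 ]), 'tvec': array([-0.14091715,  0.50131676,  0.91042431])}
```

View pics/side0.png

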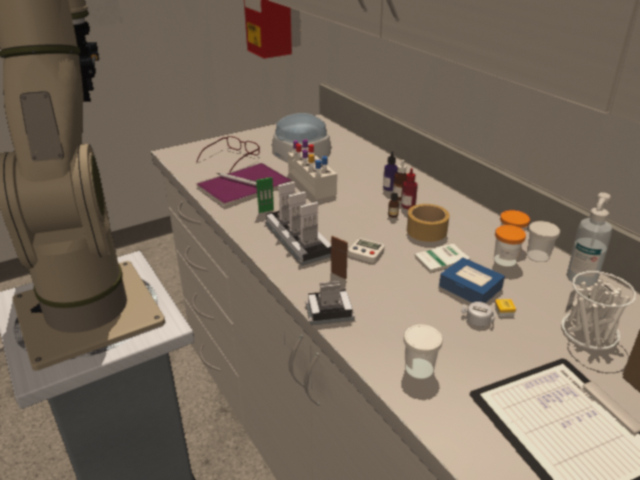

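View pics/top0.png

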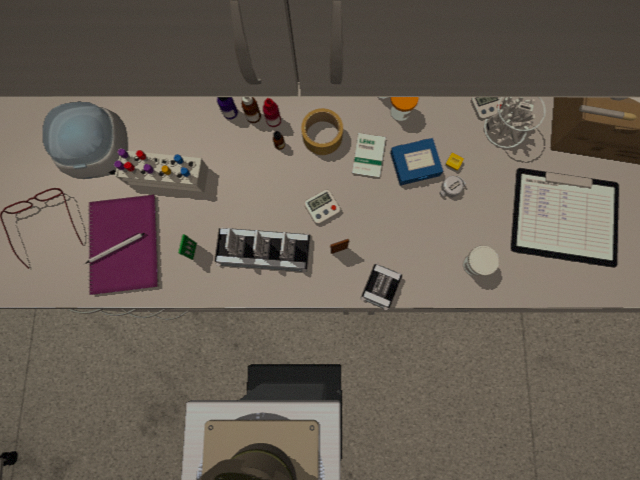

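```bash
cat > h.py <<'E'
import numpy as np, cv2
from bench import read_state, cams, job, r
I={n:cams.camera_info(n) for n in("side","top")}
def proj(n,P):
    i=I[n]; return cv2.projectPoints(np.array(P,float).reshape(-1,3),i["rvec"],i["tvec"],i["K"],None)[0].reshape(-1,2)
def back(n,uv,z):
    i=I[n]; R=cv2.Rodrigues(i["rvec"])[0]; c=-R.T@i["tvec"]; out=[]
    for p in np.atleast_2d(uv):
        d=R.T@np.linalg.inv(i["K"])@[p[0],p[1],1]; out.append(c+d*(z-c[2])/d[2])
    return np.array(out)
def cam(n): 
    i=I[n]; R=cv2.Rodrigues(i["rvec"])[0]; return -R.T@i["tvec"]
E
python3 - <<'E'
from h import *
print(cam("top"),cam("side"),proj("top",[[0.186,.597,.22],[0,0,0]]),proj("side",[[0.186,.597,.22],[0,0,0]]))
t=cv2.imread("pics/top0.png"); s=cv2.imread("pics/side0.png")
cv2.imwrite("pics/t1.png",cv2.resize(t[215:315,205:415],None,fx=3.8,fy=3.8,interpolation=cv2.INTER_CUBIC))
cv2.imwrite("pics/s1.png",cv2.resize(s[170:330,240:400],None,fx=3.75,fy=3.75,interpolation=cv2.INTER_CUBIC))
print(back("top",[[262,250],[382,286]],0))
E
```

```text
[ 0.29105676 -0.1429242   0.99745035] [-0.07658933 -0.96950016  0.70577975] [[-123.74231553  396.38603395]
 [ 260.56738821  479.87005923]] [[ 87.65121629  95.75532764]
 [ 87.47977018 310.55534386]]
[[ 4.66890948e-01  1.35848767e-02  0.00000000e+00]
 [ 3.87494165e-01 -2.51707375e-01 -1.11022302e-16]]
```

View pics/t1.png

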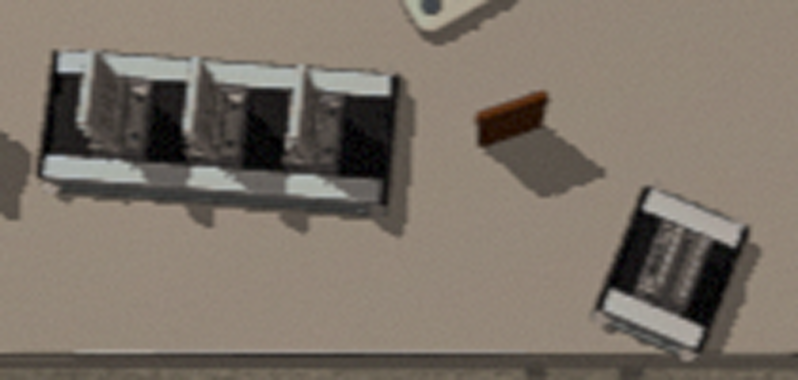

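View pics/s1.png

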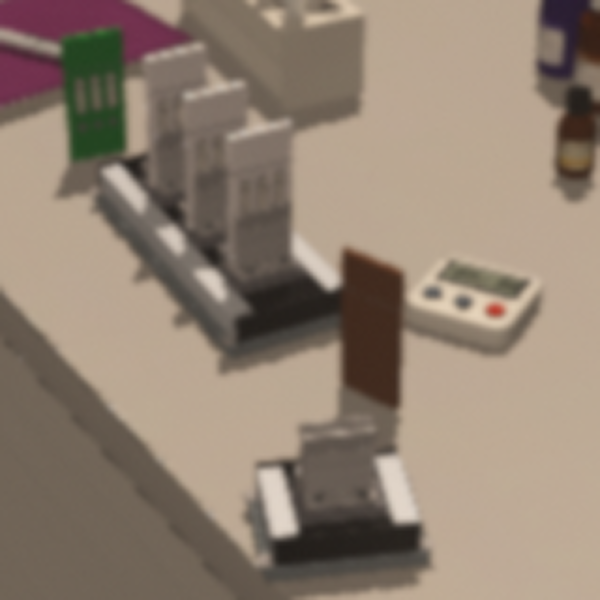

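Run:
```python
from h import *
t=cv2.imread("pics/top0.png"); s=cv2.imread("pics/side0.png")
cv2.imwrite("pics/t2.png",cv2.resize(t[222:276,212:316],None,fx=7.5,fy=7.5,interpolation=cv2.INTER_CUBIC))
cv2.imwrite("pics/t3.png",cv2.resize(t[258:314,352:412],None,fx=10,fy=10,interpolation=cv2.INTER_CUBIC))
```

```text
(no output)
```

View pics/t2.png

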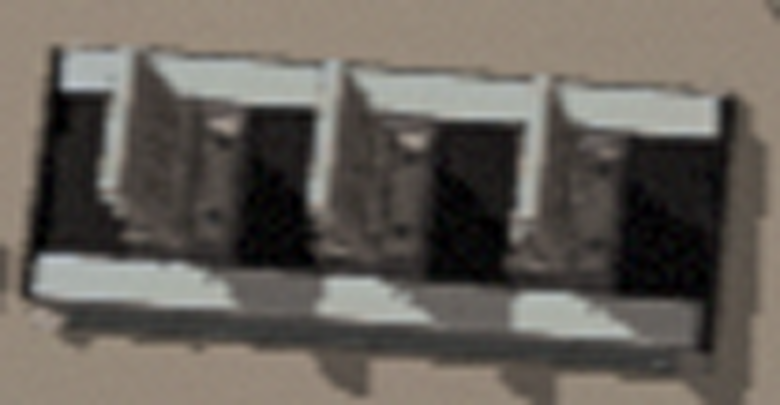

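View pics/t3.png

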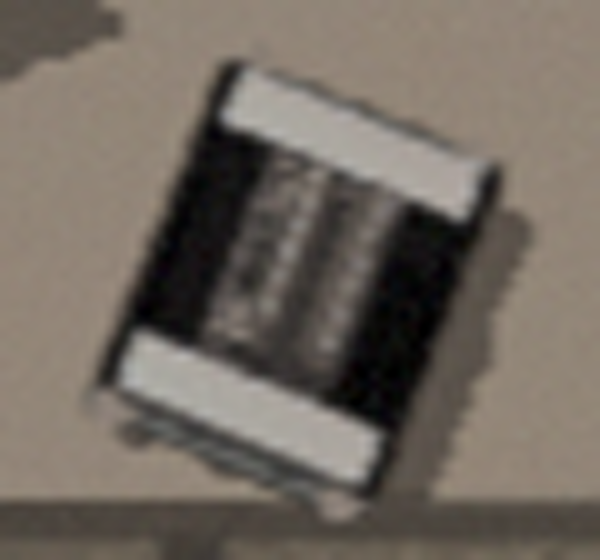

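Run:
```python
from h import *
A=np.array([[232,60],[497,160],[375,497],[100,388]])/10+[352-.45,258-.45]
B=np.array([[55,45],[735,95],[712,352],[25,295]])/7.5+[212-.43,222-.43]
for nm,Q in(("hold",A),("rail",B)):
  for z in(0.01,.025):
    P=back("top",Q,z); c=P.mean(0); e=[np.linalg.norm(P[i]-P[i-1]) for i in range(4)]
    xa=(P[0]-P[3]+P[1]-P[2]); ya=P[0]-P[1]+P[3]-P[2]
    print(nm,z,c,np.round(e,4),np.degrees(np.arctan2(xa[1],xa[0])),np.degrees(np.arctan2(-ya[0],ya[1])))
C=np.array([[[130,50],[110,200]],[[335,65],[318,213]],[[542,80],[523,225]]])/7.5+[212-.43,222-.43]
for q in C:
  P=back("top",q,.118); print(P.mean(0),np.linalg.norm(P[0]-P[1]),np.degrees(np.arctan2(*(P[0]-P[1])[1::-1])))
```

```text
hold 0.01 [ 0.38862023 -0.24993924  0.01      ] [0.0772 0.0613 0.0778 0.063 ] -22.03785547484852 -21.17544264170931
hold 0.025 [ 0.38713818 -0.24831362  0.025     ] [0.0761 0.0604 0.0767 0.062 ] -22.03785547484851 -21.17544264170929
rail 0.01 [0.47037321 0.01133278 0.01      ] [0.0751 0.2028 0.0767 0.2018] -3.9019335330080067 -4.430390411469597
rail 0.025 [0.46764928 0.00898952 0.025     ] [0.074  0.1998 0.0756 0.1987] -3.9019335330080285 -4.430390411469609
[0.46963431 0.06390589 0.118     ] 0.040424574097219515 -4.5161632059893755
[0.46596362 0.00936953 0.118     ] 0.03979142662237803 -4.242191095975941
[ 0.46243314 -0.04491785  0.118     ] 0.03901177817025326 -5.898318041462518
```

```bash
cat >> h.py <<'E'
def rot(d):
    c,s=np.cos(np.radians(d)),np.sin(np.radians(d)); return np.array([[c,-s,0],[s,c,0],[0,0,1]])
def box(x,y,yaw,lx,ly,z0,z1):
    return [rot(yaw)@[a*lx/2,b*ly/2,0]+[x,y,z] for z in(z0,z1) for a,b in((1,1),(1,-1),(-1,-1),(-1,1))]
def draw(im,n,o,f,b,col):
    p=((proj(n,b)-o+.5)*f-.5); q=lambda i:tuple(int(v) for v in p[i].round())
    for i in range(4):
        for a,c in((i,(i+1)%4),(4+i,4+(i+1)%4),(i,i+4)): cv2.line(im,q(a),q(c),col,1,cv2.LINE_AA)
def crop(n,src,rect,f,items,out):
    x0,y0,x1,y1=rect
    im=cv2.resize(src[y0:y1,x0:x1],None,fx=f,fy=f,interpolation=cv2.INTER_CUBIC)
    for b,c in items: draw(im,n,np.array([x0,y0]),f,b,c)
    cv2.imwrite(out,im)
RX,RY,RW=0.466,0.0093,-4.1
HX,HY,HW=0.387,-0.2485,-21.6
E
cat > ov.py <<'E'
from h import *
t=cv2.imread("pics/top0.png"); s=cv2.imread("pics/side0.png")
import sys
it=[(box(HX,HY,HW,.084,.064,0,.01),(0,255,0)),(box(HX,HY,HW,.04,.005,.028,.070),(0,0,255)),(box(RX,RY,RW,.084,.2,0,.01),(0,255,0))]
for k in(-1,0,1):
    p=rot(RW)@[0,.055*k,0]; it.append((box(RX+p[0],RY+p[1],RW,.04,.005,.07,.118),(0,0,255)))
v=sys.argv[1]
crop("side",s,(300,270,360,330),10,it,f"pics/o{v}sh.png")
crop("side",s,(255,170,345,270),6,it,f"pics/o{v}sr.png")
crop("top",t,(352,258,412,314),10,it,f"pics/o{v}th.png")
crop("top",t,(212,222,316,276),7.5,it,f"pics/o{v}tr.png")
a=[cv2.imread(f"pics/o{v}{k}.png") for k in("sh","sr","th","tr")]
E
python3 ov.py a
```

```text
(no output)
```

View pics/oash.png

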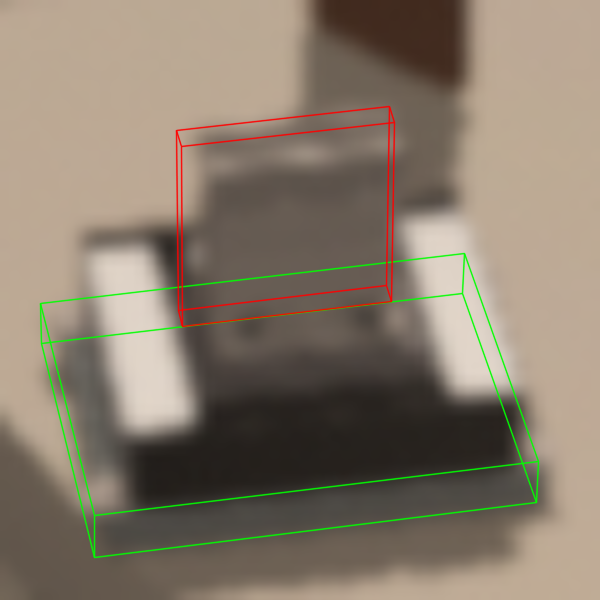

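View pics/oasr.png

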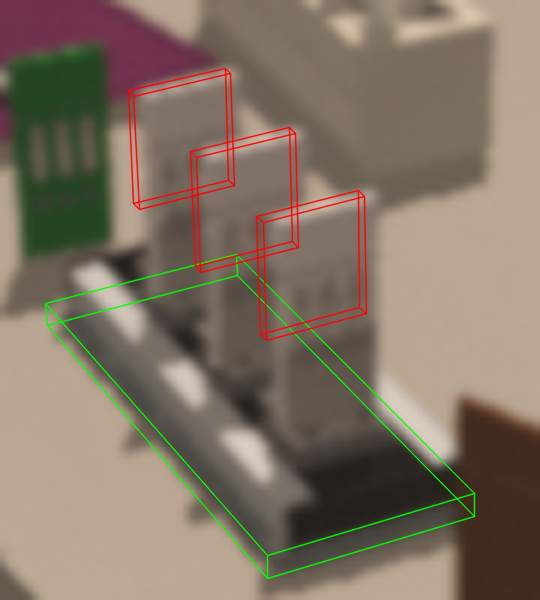

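View pics/oath.png

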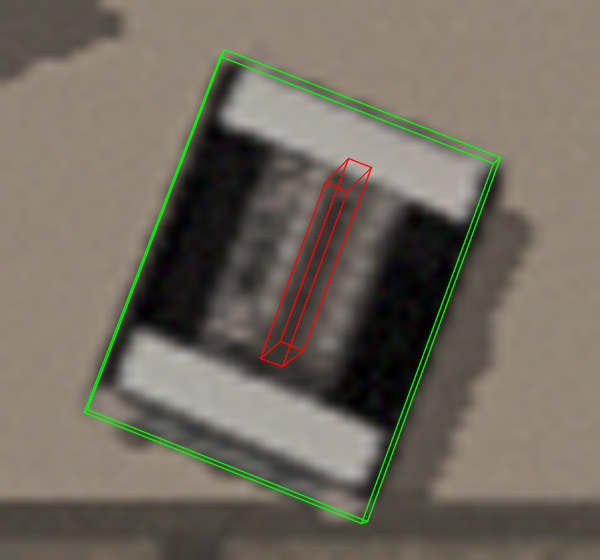

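View pics/oatr.png

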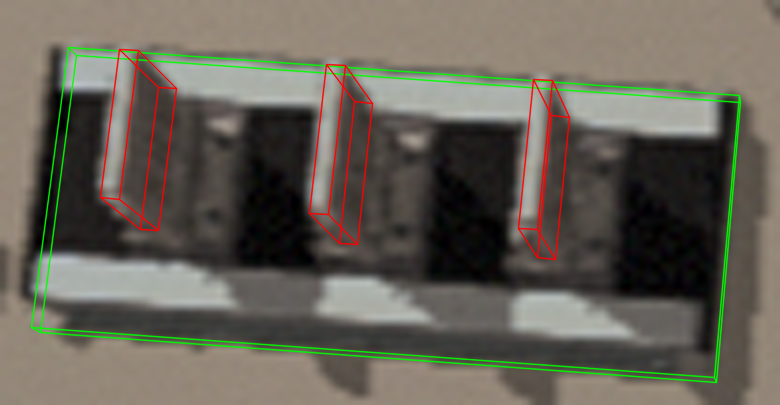

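>>> arm_command --increments '[{"gripper":100,"spin":9.6},{"gripper":100,"spin":9.6},{"gripper":100,"spin":9.6},{"gripper":100,"spin":9.6},{"gripper":100,"spin":9.6},{"gripper":100,"spin":9.6},{"gripper":100,"spin":9.6},{"gripper":100,"spin":9.4}]' --grip_force 6

```text
validation failed for argument at $.in...
```

>>> arm_command --increments '[{"gripper":100,"dx":0,"dy":0,"dz":0,"spin":9.6},{"gripper":100,"dx":0,"dy":0,"dz":0,"spin":9.6},{"gripper":100,"dx":0,"dy":0,"dz":0,"spin":9.6},{"gripper":100,"dx":0,"dy":0,"dz":0,"spin":9.6},{"gripper":100,"dx":0,"dy":0,"dz":0,"spin":9.6},{"gripper":100,"dx":0,"dy":0,"dz":0,"spin":9.6},{"gripper":100,"dx":0,"dy":0,"dz":0,"spin":9.6},{"gripper":100,"dx":0,"dy":0,"dz":0,"spin":9.4}]' --grip_force 6

```text
time: 1.1
ee_pos: [0.1863, 0.5964, 0.2221]
eef_rot: [0.733, 0.68, -0.0, 0.0]
ft_force: [-0.8, 0.8, -0.0]
width: 0.0871
```

>>> arm_command --increments '[{"gripper":100,"dx":-0.02,"dy":0.013,"dz":0,"spin":0},{"gripper":100,"dx":-0.04,"dy":0.025,"dz":0,"spin":0},{"gripper":100,"dx":-0.05,"dy":0.031,"dz":0,"spin":0},{"gripper":100,"dx":-0.05,"dy":0.031,"dz":0,"spin":0},{"gripper":100,"dx":-0.05,"dy":0.031,"dz":0,"spin":0},{"gripper":100,"dx":-0.05,"dy":0.032,"dz":0,"spin":0},{"gripper":100,"dx":-0.05,"dy":0.032,"dz":0,"spin":0},{"gripper":100,"dx":-0.05,"dy":0.032,"dz":0,"spin":0}]'

```text
time: 2.1
ee_pos: [0.3885, 0.2199, 0.2225]
eef_rot: [0.731, 0.682, 0.0, -0.0]
ft_force: [0.5, 1.2, 0.5]
width: 0.0872
```

>>> arm_command --increments '[{"gripper":100,"dx":-0.05,"dy":0.032,"dz":0,"spin":0},{"gripper":100,"dx":-0.05,"dy":0.032,"dz":0,"spin":0},{"gripper":100,"dx":-0.03,"dy":0.02,"dz":0.01,"spin":0},{"gripper":100,"dx":-0.0194,"dy":0.0114,"dz":0.02,"spin":0},{"gripper":100,"dx":0,"dy":0,"dz":0.02,"spin":0},{"gripper":100,"dx":0,"dy":0,"dz":0,"spin":0},{"gripper":100,"dx":0,"dy":0,"dz":0,"spin":0},{"gripper":100,"dx":0,"dy":0,"dz":0,"spin":0}]'

```text
time: 3.1
ee_pos: [0.4732, 0.0666, 0.1733]
eef_rot: [0.731, 0.683, 0.001, 0.0]
ft_force: [0.2, -1.1, -0.2]
width: 0.087
```

Run:
```python
from h import *
s=read_state(); print(s['time'],s['ee_pos'],s['eef_rot'],s['ft_force'],s['joint_positions'])
t=cams.camera("top")[:,:,::-1]; sd=cams.camera("side")[:,:,::-1]
cv2.imwrite("pics/top1.png",t); cv2.imwrite("pics/side1.png",sd)
cv2.imwrite("pics/t4.png",cv2.resize(t[190:310,190:330],None,fx=5,fy=5,interpolation=cv2.INTER_CUBIC))
cv2.imwrite("pics/s4.png",cv2.resize(sd[150:270,240:360],None,fx=5,fy=5,interpolation=cv2.INTER_CUBIC))
print(proj("top",[s['ee_pos']]),proj("side",[s['ee_pos']]))
```

```text
3.1 [0.47324373 0.06663569 0.17332082] [7.30823686e-01 6.82565996e-01 6.25932740e-04 9.70976352e-05] [ 0.24929488 -1.14133592 -0.18934386] [-0.8709007   0.02175372  0.65261911  1.93364497 -0.01473667  1.18952388
 -0.28118764]
[[219.52268868 230.34330059]] [[284.33033945 159.94103491]]
```

View pics/t4.png

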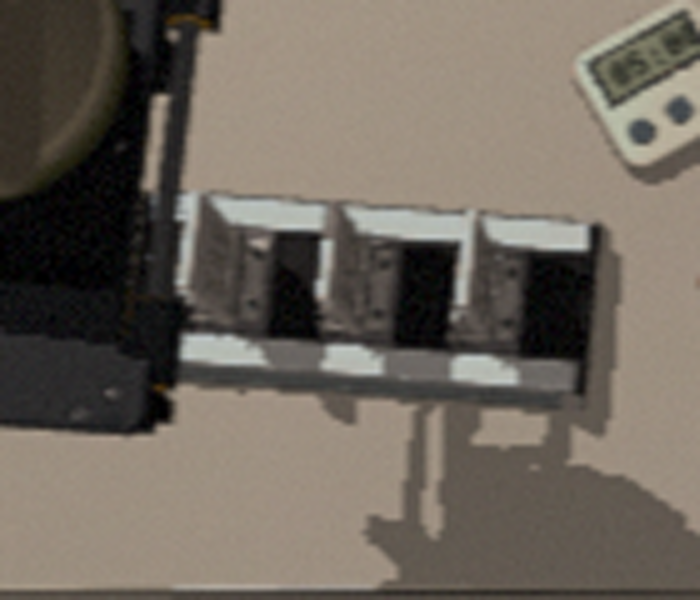

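View pics/s4.png

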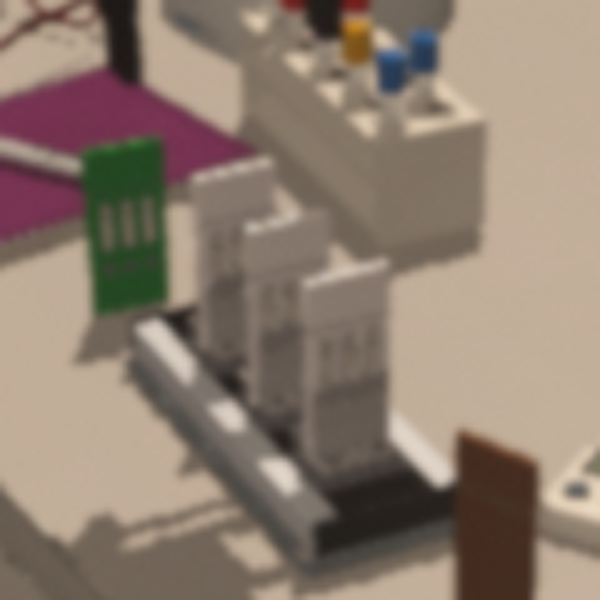

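Run:
```python
from h import *
t=cv2.imread("pics/top1.png"); sd=cv2.imread("pics/side1.png"); s=read_state()
R=rot(-3.9); e=s['ee_pos']
F=[]
for sg in(1,-1):
    F.append((box(*( (R@[sg*(.0435+.0075),0,0])[:2]+e[:2]),-3.9,.015,.019,e[2],e[2]+.04),(0,0,255)))
crop("side",sd,(240,110,340,185),8,F,"pics/s5.png")
crop("top",t,(195,190,255,280),6.5,F,"pics/t5.png")
```

```text
(no output)
```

View pics/s5.png

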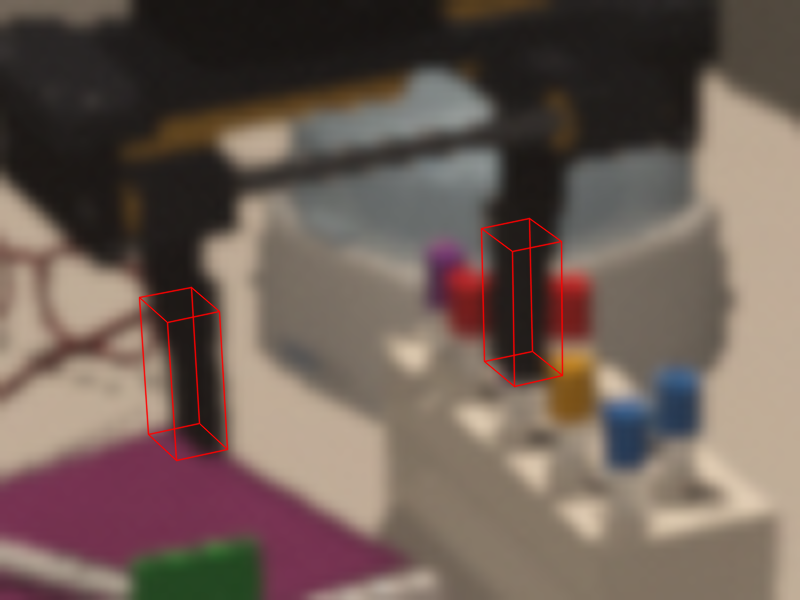

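View pics/t5.png

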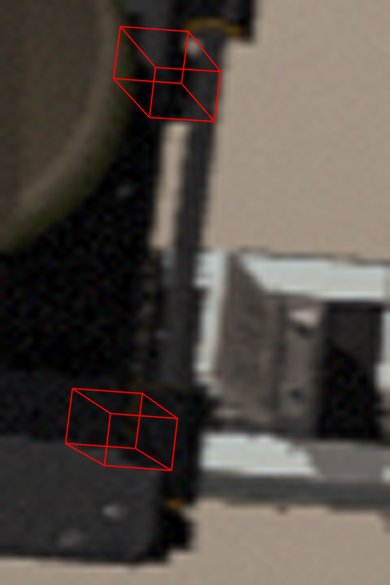

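Run:
```python
from h import *
print(cv2.Rodrigues(I["side"]["rvec"])[0].round(2)); print(cv2.Rodrigues(I["top"]["rvec"])[0].round(2))
s=cv2.imread("pics/side0.png")
cv2.imwrite("pics/s6.png",cv2.resize(s[175:225,275:325],None,fx=12,fy=12,interpolation=cv2.INTER_CUBIC))
for k in(1,0,-1):
    p=rot(RW)@[0,.055*k,0]+[RX,RY,0]; b=box(p[0],p[1],RW,.04,.005,.07,.118); print(((proj("side",b)[4:]-[275,175]+.5)*12).round())
```

```text
[[ 0.84 -0.54  0.  ]
 [-0.28 -0.45 -0.85]
 [ 0.46  0.71 -0.53]]
[[ 0.   -1.   -0.  ]
 [-0.98 -0.   -0.22]
 [ 0.22  0.   -0.98]]
[[210.  77.]
 [222.  87.]
 [ 28. 132.]
 [ 17. 122.]]
[[339. 195.]
 [351. 206.]
 [153. 255.]
 [141. 243.]]
[[477. 322.]
 [490. 334.]
 [286. 386.]
 [274. 373.]]
```

View pics/s6.png

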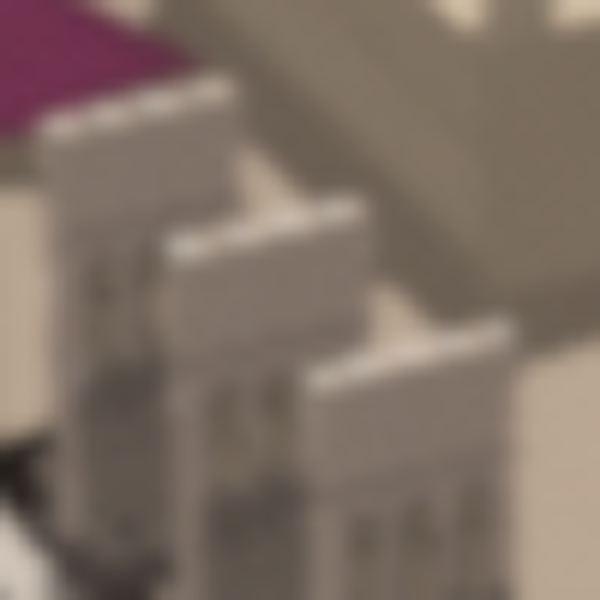

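>>> arm_command --increments '[{"gripper":100,"dx":-0.0028,"dy":-0.0023,"dz":0.01,"spin":0},{"gripper":100,"dx":0,"dy":0,"dz":0.02,"spin":0},{"gripper":100,"dx":0,"dy":0,"dz":0.02,"spin":0},{"gripper":80,"dx":0,"dy":0,"dz":0.02,"spin":0},{"gripper":70,"dx":0,"dy":0,"dz":0.015,"spin":0},{"gripper":60,"dx":0,"dy":0,"dz":0.005,"spin":0},{"gripper":60,"dx":0,"dy":0,"dz":0,"spin":0},{"gripper":56,"dx":0,"dy":0,"dz":0,"spin":0}]'

```text
time: 4.2
ee_pos: [0.4709, 0.0637, 0.0831]
eef_rot: [0.731, 0.682, 0.001, 0.0]
ft_force: [-0.3, -1.2, 0.3]
width: 0.0515
```

Run:
```python
from h import *
s=read_state(); print(s['ee_pos'],s['ft_force'],s['width'])
t=cams.camera("top")[:,:,::-1]; sd=cams.camera("side")[:,:,::-1]
cv2.imwrite("pics/s7.png",cv2.resize(sd[150:270,240:360],None,fx=5,fy=5,interpolation=cv2.INTER_CUBIC))
```

```text
[0.4708778  0.0636795  0.08311902] [-0.31065613 -1.18995071  0.32258571] 0.05145034351803305
```

View pics/s7.png

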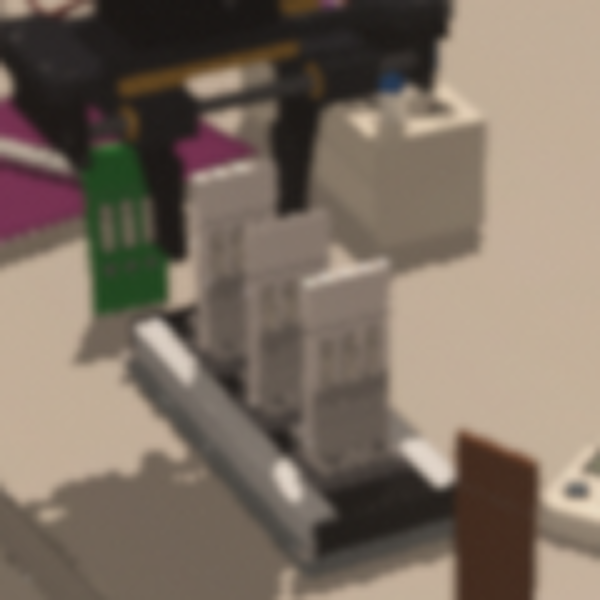

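>>> arm_command --increments '[{"gripper":54,"dx":0,"dy":0.0013,"dz":0,"spin":0},{"gripper":50,"dx":0,"dy":0,"dz":0,"spin":0},{"gripper":48,"dx":0,"dy":0,"dz":0,"spin":0},{"gripper":46,"dx":0,"dy":0,"dz":0,"spin":0},{"gripper":44,"dx":0,"dy":0,"dz":0,"spin":0},{"gripper":40,"dx":0,"dy":0,"dz":0,"spin":0},{"gripper":40,"dx":0,"dy":0,"dz":0,"spin":0},{"gripper":40,"dx":0,"dy":0,"dz":0,"spin":0}]' --grip_force 8

```text
time: 5.3
ee_pos: [0.4719, 0.0635, 0.0827]
eef_rot: [0.731, 0.682, 0.0, 0.0]
ft_force: [1.7, 0.1, 1.6]
width: 0.0399
```

>>> arm_command --increments '[{"gripper":40,"dx":0,"dy":0,"dz":-0.0004,"spin":0},{"gripper":40,"dx":0,"dy":0,"dz":-0.0004,"spin":0},{"gripper":40,"dx":0,"dy":0,"dz":-0.0004,"spin":0},{"gripper":40,"dx":0,"dy":0,"dz":-0.0003,"spin":0},{"gripper":40,"dx":0,"dy":0,"dz":0,"spin":0},{"gripper":40,"dx":0,"dy":0,"dz":0,"spin":0},{"gripper":40,"dx":0,"dy":0,"dz":0,"spin":0},{"gripper":40,"dx":0,"dy":0,"dz":0,"spin":0}]'

```text
time: 6.3
ee_pos: [0.4715, 0.0634, 0.0839]
eef_rot: [0.731, 0.682, -0.0, -0.0]
ft_force: [-0.4, -1.0, -4.0]
width: 0.0398
```

>>> arm_command --increments '[{"gripper":40,"dx":0,"dy":0,"dz":-0.0003,"spin":0},{"gripper":40,"dx":0,"dy":0,"dz":0,"spin":0},{"gripper":40,"dx":0,"dy":0,"dz":0,"spin":0},{"gripper":40,"dx":0,"dy":0,"dz":0,"spin":0},{"gripper":40,"dx":0,"dy":0,"dz":0,"spin":0},{"gripper":40,"dx":0,"dy":0,"dz":0,"spin":0},{"gripper":40,"dx":0,"dy":0,"dz":0,"spin":0},{"gripper":40,"dx":0,"dy":0,"dz":0,"spin":0}]'

```text
time: 7.3
ee_pos: [0.4717, 0.0635, 0.0843]
eef_rot: [0.731, 0.682, 0.0, -0.0]
ft_force: [-0.6, -0.8, -3.5]
width: 0.0392
```

Run:
```python
from h import *
for i in range(5):
  s=read_state(); print(s['ee_pos'],s['ft_force']); cams.camera("side")
```

```text
[0.47169076 0.06346893 0.08431349] [-0.56422163 -0.81359989 -3.45164571]
[0.47171407 0.06349948 0.08432153] [-0.6820297   0.04198259 -4.10035358]
[0.47171745 0.06347595 0.08432772] [-2.31310657 -0.41685106 -4.05884508]
[0.47173786 0.06348362 0.08433492] [-1.92113371  0.87045002 -4.17196668]
[0.47172553 0.06348497 0.08434432] [-1.68213463 -0.15042327 -4.56236485]
```

>>> arm_command --increments '[{"gripper":40,"dx":0,"dy":0,"dz":-0.0003,"spin":0},{"gripper":40,"dx":0,"dy":0,"dz":-0.0003,"spin":0},{"gripper":40,"dx":0,"dy":0,"dz":0,"spin":0},{"gripper":40,"dx":0,"dy":0,"dz":0,"spin":0},{"gripper":40,"dx":0,"dy":0,"dz":0,"spin":0},{"gripper":40,"dx":0,"dy":0,"dz":0,"spin":0},{"gripper":40,"dx":0,"dy":0,"dz":0,"spin":0},{"gripper":40,"dx":0,"dy":0,"dz":0,"spin":0}]'

```text
time: 8.55
ee_pos: [0.4718, 0.0635, 0.085]
eef_rot: [0.731, 0.682, 0.0, 0.0]
ft_force: [0.3, -0.2, -1.9]
width: 0.0397
```

Run:
```python
from h import *
for i in range(4):
  s=read_state(); print(s['ee_pos'],s['ft_force']); cams.camera("side")
```

```text
[0.47184028 0.06351302 0.08500524] [ 0.32955878 -0.21290763 -1.90176192]
[0.47184298 0.06351433 0.08499833] [-0.50966601  0.22462521 -1.93357178]
[0.47185043 0.06355569 0.08502584] [ 0.48933025 -0.12909666 -2.37988234]
[0.47182121 0.06352335 0.08499768] [-0.13719758 -0.28761356 -2.83419435]
```

>>> arm_command --increments '[{"gripper":40,"dx":0,"dy":0,"dz":-0.0005,"spin":0},{"gripper":40,"dx":0,"dy":0,"dz":-0.0005,"spin":0},{"gripper":40,"dx":0,"dy":0,"dz":-0.0005,"spin":0},{"gripper":40,"dx":0,"dy":0,"dz":-0.0005,"spin":0},{"gripper":40,"dx":0,"dy":0,"dz":-0.0005,"spin":0},{"gripper":40,"dx":0,"dy":0,"dz":-0.0005,"spin":0},{"gripper":40,"dx":0,"dy":0,"dz":0,"spin":0},{"gripper":40,"dx":0,"dy":0,"dz":0,"spin":0}]'

```text
time: 9.75
ee_pos: [0.4717, 0.0635, 0.088]
eef_rot: [0.731, 0.682, -0.0, -0.0]
ft_force: [-0.4, -0.0, -2.9]
width: 0.0397
```

Run:
```python
from h import *
s=read_state(); print(s['ee_pos'],s['ft_force']); sd=cams.camera("side")[:,:,::-1]
cv2.imwrite("pics/side2.png",sd)
a=cv2.imread("pics/side1.png")
f=lambda m:cv2.resize(m[175:225,275:325],None,fx=8,fy=8,interpolation=cv2.INTER_CUBIC)
cv2.imwrite("pics/cmp1.png",np.hstack([f(a),f(sd)]))
```

```text
[0.4716781  0.06350008 0.08795684] [-0.39617879 -0.03000401 -2.88846556]
```

View pics/cmp1.png

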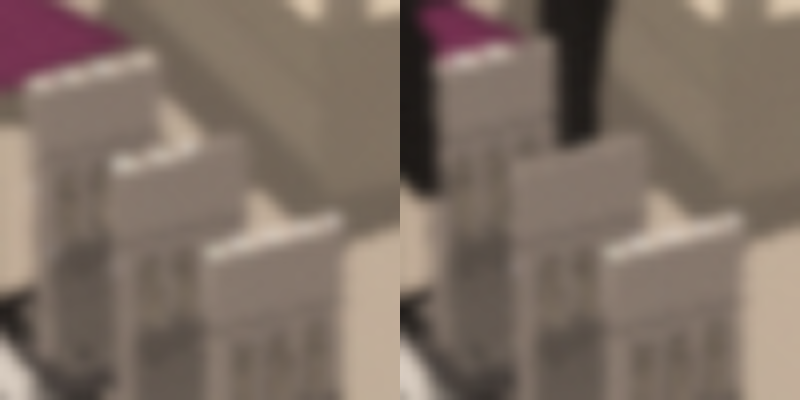

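>>> arm_command --increments '[{"gripper":40,"dx":0,"dy":0,"dz":0,"spin":0},{"gripper":40,"dx":0,"dy":0,"dz":-0.004,"spin":0},{"gripper":40,"dx":0,"dy":0,"dz":-0.01,"spin":0},{"gripper":40,"dx":0,"dy":0,"dz":-0.018,"spin":0},{"gripper":40,"dx":0,"dy":0,"dz":-0.025,"spin":0},{"gripper":40,"dx":0,"dy":0,"dz":-0.025,"spin":0},{"gripper":40,"dx":0,"dy":0,"dz":-0.02,"spin":0},{"gripper":40,"dx":0,"dy":0,"dz":-0.01,"spin":0}]' --grip_force 25

```text
time: 10.8
ee_pos: [0.4726, 0.0636, 0.2019]
eef_rot: [0.731, 0.682, 0.001, 0.0]
ft_force: [-0.0, -0.1, -1.3]
width: 0.0395
```

Run:
```python
from h import *
s=read_state(); print(s['ee_pos'],s['eef_rot'],s['ft_force'],s['width']); sd=cams.camera("side")[:,:,::-1]
cv2.imwrite("pics/side3.png",sd)
cv2.imwrite("pics/s8.png",cv2.resize(sd[90:240,230:380],None,fx=4,fy=4,interpolation=cv2.INTER_CUBIC))
```

```text
[0.47256848 0.06362072 0.20189697] [7.31112061e-01 6.82255704e-01 1.48180024e-03 3.35376553e-04] [-0.03727192 -0.14869466 -1.25024864] 0.03953440859790225
```

View pics/s8.png

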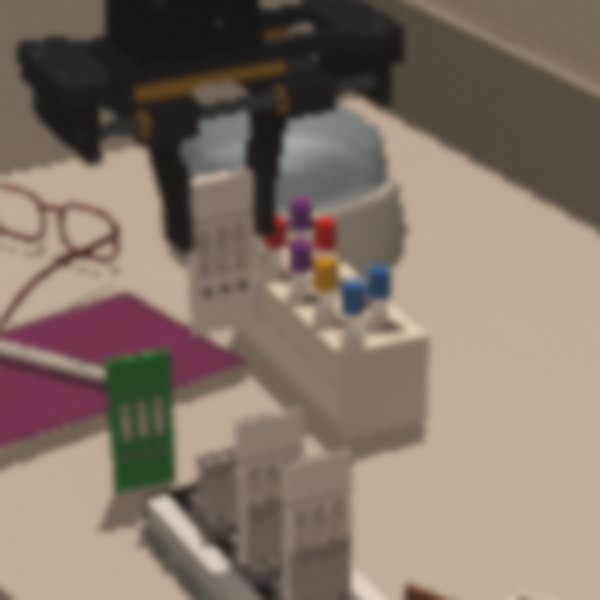

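>>> arm_command --increments '[{"gripper":40,"dx":0,"dy":0,"dz":0,"spin":5},{"gripper":40,"dx":0,"dy":0,"dz":0,"spin":7.7},{"gripper":40,"dx":0,"dy":0,"dz":0,"spin":5},{"gripper":40,"dx":-0.02,"dy":0.002,"dz":0,"spin":0},{"gripper":40,"dx":-0.035,"dy":0.004,"dz":0,"spin":0},{"gripper":40,"dx":-0.045,"dy":0.005,"dz":0,"spin":0},{"gripper":40,"dx":-0.05,"dy":0.006,"dz":0,"spin":0},{"gripper":40,"dx":-0.05,"dy":0.006,"dz":0,"spin":0}]'

```text
time: 11.85
ee_pos: [0.4179, -0.1334, 0.1996]
eef_rot: [0.827, 0.562, 0.0, -0.0]
ft_force: [1.4, 0.2, -0.9]
width: 0.0396
```

>>> arm_command --increments '[{"gripper":40,"dx":-0.05,"dy":0.006,"dz":0,"spin":0},{"gripper":40,"dx":-0.04,"dy":0.005,"dz":0,"spin":0},{"gripper":40,"dx":-0.022,"dy":0.002,"dz":0,"spin":0},{"gripper":40,"dx":-0.01,"dy":0.001,"dz":0,"spin":0},{"gripper":40,"dx":0,"dy":0,"dz":0.01,"spin":0},{"gripper":40,"dx":0,"dy":0,"dz":0.015,"spin":0},{"gripper":40,"dx":0,"dy":0,"dz":0.01,"spin":0},{"gripper":40,"dx":0,"dy":0,"dz":0,"spin":0}]'

```text
time: 12.85
ee_pos: [0.3868, -0.2489, 0.1639]
eef_rot: [0.827, 0.562, -0.001, -0.001]
ft_force: [0.0, -0.5, -0.1]
width: 0.0394
```

```bash
cat > look.py <<'E'
from h import *
import sys
v=sys.argv[1]
s=read_state(); e=s['ee_pos']; q=s['eef_rot']; yaw=np.degrees(np.arctan2(q[1]**2-q[0]**2,2*q[0]*q[1])) 
ty=np.array([2*q[0]*q[1], q[1]**2-q[0]**2]); print(s['time'],e,yaw,q,s['ft_force'],s['width'])
sd=cams.camera("side")[:,:,::-1];t=cams.camera("top")[:,:,::-1]
cv2.imwrite(f"pics/side{v}.png",sd);cv2.imwrite(f"pics/top{v}.png",t)
hx,hy=.3886,-.2494
it=[(box(e[0],e[1],yaw,.04,.005,e[2]-.055,e[2]+.035),(0,255,255)),(box(hx,hy,HW,.04,.005,.028,.070),(0,0,255)),(box(hx,hy,HW,.084,.064,0,.01),(0,255,0))]
crop("side",sd,(290,215,370,325),7,it,f"pics/l{v}s.png")
cv2.imwrite(f"pics/l{v}sr.png",cv2.resize(sd[215:325,290:370],None,fx=7,fy=7,interpolation=cv2.INTER_CUBIC))
crop("top",t,(340,220,440,315),6,it,f"pics/l{v}t.png")
E
python3 look.py A
```

```text
12.85 [ 0.3868389  -0.2488631   0.16389233] -21.604711464681476 [ 8.27103180e-01  5.62049029e-01 -9.55051950e-04 -5.53526929e-04] [ 0.00713468 -0.49546968 -0.07066151] 0.03940621404619814
```

View pics/lAs.png

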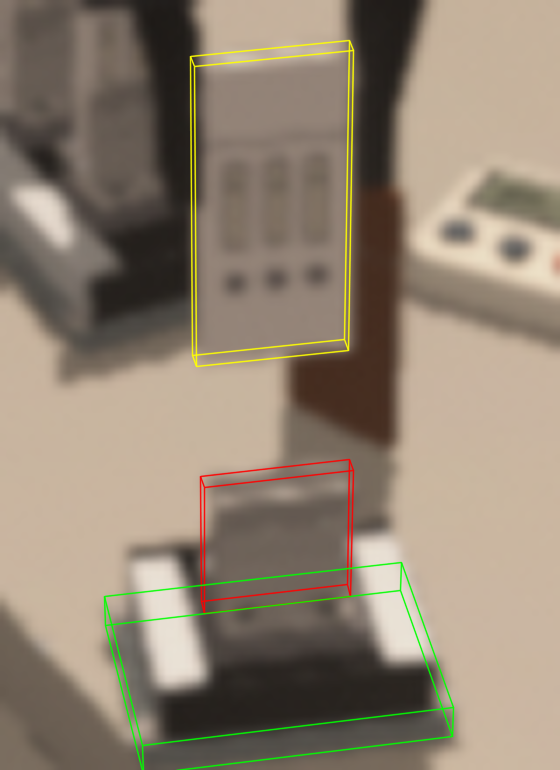

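View pics/lAt.png

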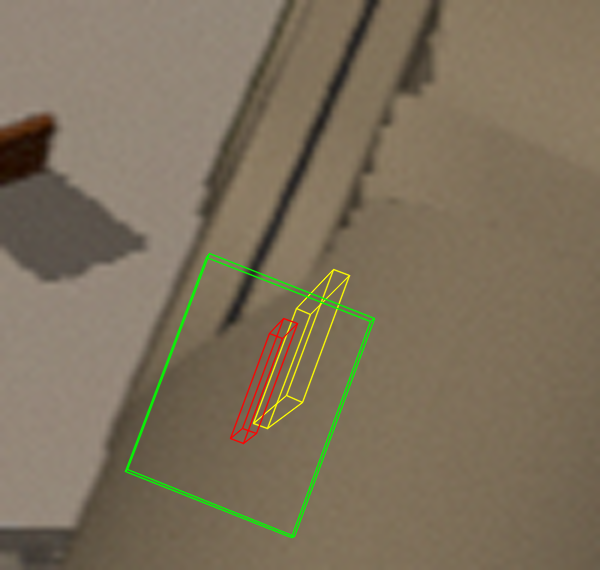

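View pics/lAsr.png

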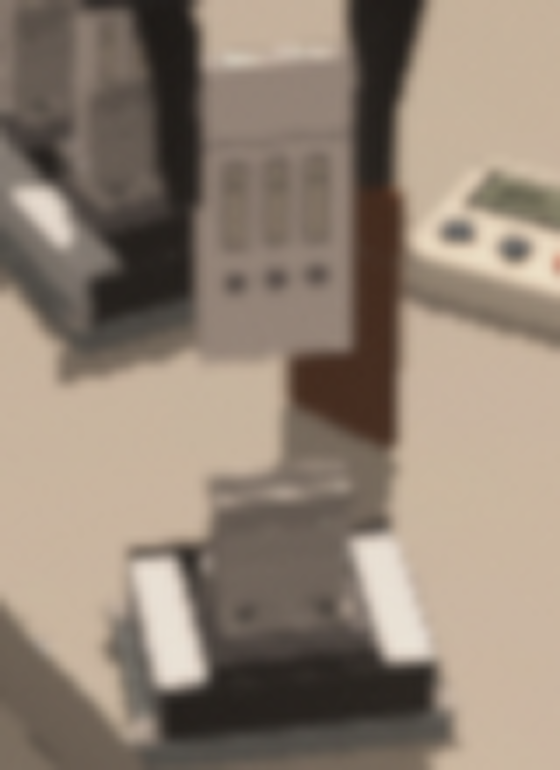

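Run:
```python
from h import *
t=cv2.imread("pics/top0.png")
hx,hy=.387,-.2485
x0,y0=368,270;f=22
im=cv2.resize(t[y0:y0+32,x0:x0+28],None,fx=f,fy=f,interpolation=cv2.INTER_CUBIC)
im=np.clip((im.astype(float)-20)*1.8,0,255).astype(np.uint8)
raw=im.copy()
P=[rot(HW)@[a,0,0]+[hx,hy,.07] for a in(-.02,.02)]
p=((proj("top",P)-[x0,y0]+.5)*f).astype(int)
cv2.line(im,tuple(map(int,p[0])),tuple(map(int,p[1])),(0,0,255),1)
P=[rot(HW)@[a,0,0]+[hx,hy,.028] for a in(-.02,.02)]
p=((proj("top",P)-[x0,y0]+.5)*f).astype(int)
cv2.line(im,tuple(map(int,p[0])),tuple(map(int,p[1])),(255,0,0),1)
cv2.imwrite("pics/z1.png",cv2.resize(im,None,fx=.8,fy=.8))
s=cv2.imread("pics/side0.png"); 
it=[(box(.3886,-.2494,HW,.04,.005,.028,.070),(0,0,255)),(box(.3886,-.2494,HW,.084,.064,0,.01),(0,255,0))]
s2=np.clip((s.astype(float)-20)*1.5,0,255).astype(np.uint8)
crop("side",s2,(300,270,360,330),10,it,"pics/z2.png")
```

```text
(no output)
```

View pics/z1.png

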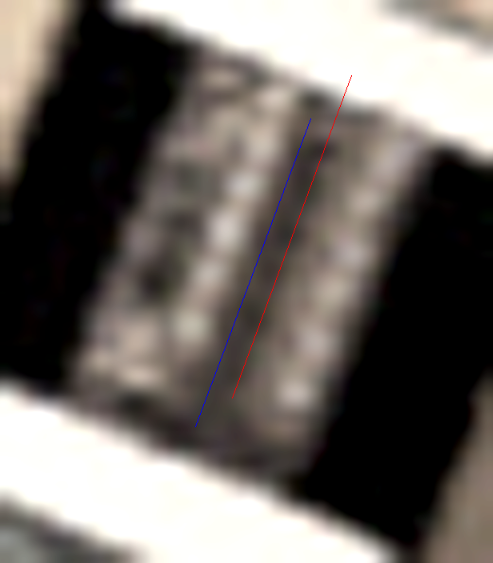

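View pics/z2.png

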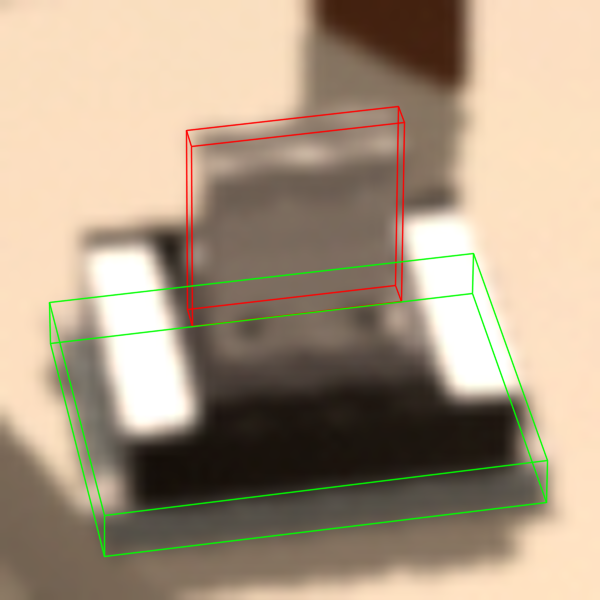

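>>> arm_command --increments '[{"gripper":40,"dx":0,"dy":0.0015,"dz":0.005,"spin":0},{"gripper":40,"dx":0,"dy":0,"dz":0.01,"spin":0},{"gripper":40,"dx":0,"dy":0,"dz":0.01,"spin":0},{"gripper":40,"dx":0,"dy":0,"dz":0.008,"spin":0},{"gripper":40,"dx":0,"dy":0,"dz":0.003,"spin":0},{"gripper":40,"dx":0,"dy":0,"dz":0,"spin":0},{"gripper":40,"dx":0,"dy":0,"dz":0,"spin":0},{"gripper":40,"dx":0,"dy":0,"dz":0,"spin":0}]' --grip_force 45

```text
time: 13.95
ee_pos: [0.3889, -0.25, 0.1291]
eef_rot: [0.827, 0.562, 0.0, 0.0]
ft_force: [-0.3, -0.5, 1.0]
width: 0.0393
```

```bash
python3 look.py B
```

```text
13.95 [ 0.38888624 -0.2500468   0.12911926] -21.64641756976904 [8.27308148e-01 5.61748278e-01 3.07094674e-04 7.50455933e-05] [-0.25871609 -0.51257406  1.01902247] 0.039306731411775035
```

View pics/lBs.png

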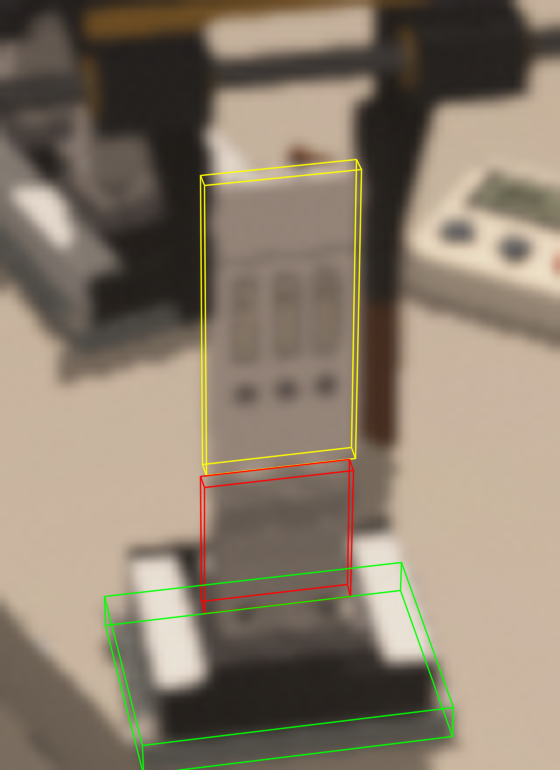

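View pics/lBsr.png

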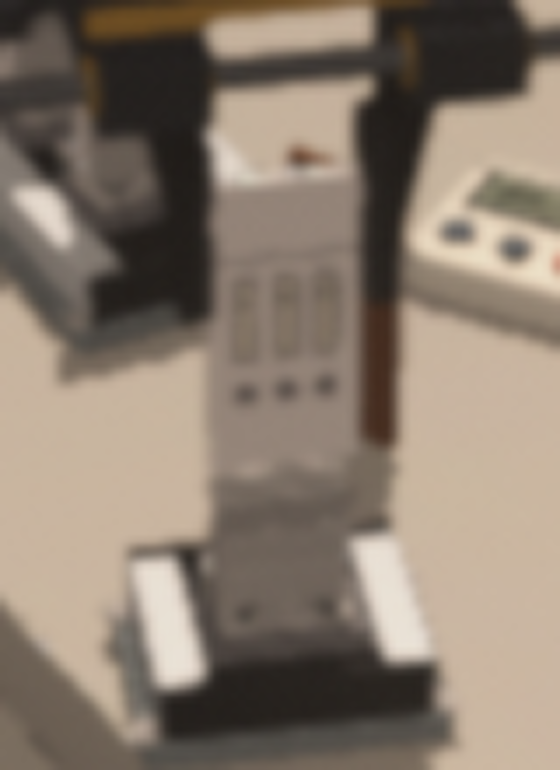

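View pics/lBt.png

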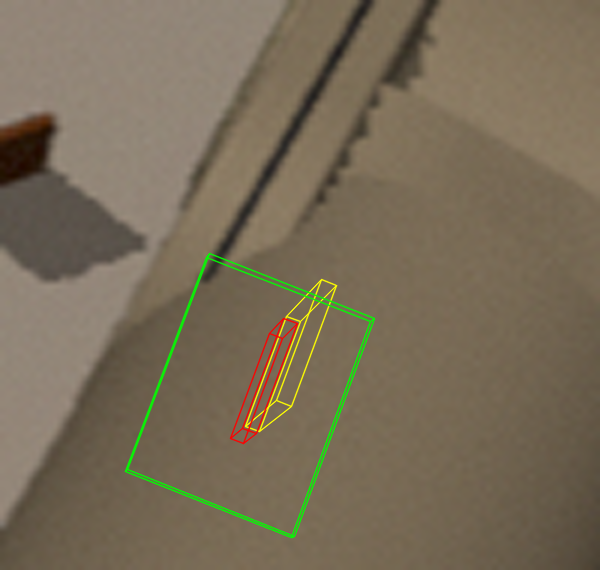

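>>> arm_command --increments '[{"gripper":40,"dx":0,"dy":0,"dz":0.002,"spin":0},{"gripper":40,"dx":0,"dy":0,"dz":0.002,"spin":0},{"gripper":40,"dx":0,"dy":0,"dz":0.002,"spin":0},{"gripper":40,"dx":0,"dy":0,"dz":0.002,"spin":0},{"gripper":40,"dx":0,"dy":0,"dz":0.002,"spin":0},{"gripper":40,"dx":0,"dy":0,"dz":0.002,"spin":0},{"gripper":40,"dx":0,"dy":0,"dz":0,"spin":0},{"gripper":40,"dx":0,"dy":0,"dz":0,"spin":0}]'

```text
time: 15.05
ee_pos: [0.3887, -0.25, 0.1169]
eef_rot: [0.827, 0.562, 0.0, -0.0]
ft_force: [0.3, -0.2, 0.8]
width: 0.0389
```

Inside the lips with no force yet; continue slowly.

>>> arm_command --increments '[{"gripper":40,"dx":0,"dy":0,"dz":0.0015,"spin":0},{"gripper":40,"dx":0,"dy":0,"dz":0.0015,"spin":0},{"gripper":40,"dx":0,"dy":0,"dz":0.0015,"spin":0},{"gripper":40,"dx":0,"dy":0,"dz":0.0015,"spin":0},{"gripper":40,"dx":0,"dy":0,"dz":0.0015,"spin":0},{"gripper":40,"dx":0,"dy":0,"dz":0.0015,"spin":0},{"gripper":40,"dx":0,"dy":0,"dz":0.0015,"spin":0},{"gripper":40,"dx":0,"dy":0,"dz":0.0015,"spin":0}]'

```text
time: 16.05
ee_pos: [0.3899, -0.2505, 0.1058]
eef_rot: [0.827, 0.562, 0.001, 0.001]
ft_force: [0.7, 0.6, 7.4]
width: 0.0391
```

>>> arm_command --increments '[{"gripper":40,"dx":0,"dy":0,"dz":0.0015,"spin":0},{"gripper":40,"dx":0,"dy":0,"dz":0.0015,"spin":0},{"gripper":40,"dx":0,"dy":0,"dz":0.0015,"spin":0},{"gripper":40,"dx":0,"dy":0,"dz":0.0015,"spin":0},{"gripper":40,"dx":0,"dy":0,"dz":0.0015,"spin":0},{"gripper":40,"dx":0,"dy":0,"dz":0.0015,"spin":0},{"gripper":40,"dx":0,"dy":0,"dz":0.0015,"spin":0},{"gripper":40,"dx":0,"dy":0,"dz":0.0015,"spin":0}]'

```text
time: 17.05
ee_pos: [0.3898, -0.2505, 0.0936]
eef_rot: [0.827, 0.562, 0.001, 0.001]
ft_force: [1.1, 0.8, 7.2]
width: 0.0393
```

>>> arm_command --increments '[{"gripper":40,"dx":0,"dy":0,"dz":0.001,"spin":0},{"gripper":40,"dx":0,"dy":0,"dz":0.001,"spin":0},{"gripper":40,"dx":0,"dy":0,"dz":0.001,"spin":0},{"gripper":40,"dx":0,"dy":0,"dz":0.001,"spin":0},{"gripper":40,"dx":0,"dy":0,"dz":0.001,"spin":0},{"gripper":40,"dx":0,"dy":0,"dz":0.001,"spin":0},{"gripper":40,"dx":0,"dy":0,"dz":0.001,"spin":0},{"gripper":40,"dx":0,"dy":0,"dz":0,"spin":0}]'

```text
time: 18.05
ee_pos: [0.3897, -0.2504, 0.0864]
eef_rot: [0.827, 0.562, 0.001, 0.001]
ft_force: [2.6, 0.0, 5.2]
width: 0.0391
```

>>> arm_command --increments '[{"gripper":40,"dx":0,"dy":0,"dz":0.0005,"spin":0},{"gripper":40,"dx":0,"dy":0,"dz":0.0005,"spin":0},{"gripper":40,"dx":0,"dy":0,"dz":0.0005,"spin":0},{"gripper":40,"dx":0,"dy":0,"dz":0.0005,"spin":0},{"gripper":40,"dx":0,"dy":0,"dz":0.0005,"spin":0},{"gripper":40,"dx":0,"dy":0,"dz":0,"spin":0},{"gripper":40,"dx":0,"dy":0,"dz":0,"spin":0},{"gripper":40,"dx":0,"dy":0,"dz":0,"spin":0}]'

```text
time: 19.05
ee_pos: [0.3895, -0.2503, 0.0839]
eef_rot: [0.827, 0.562, 0.001, 0.001]
ft_force: [1.8, -0.4, 5.2]
width: 0.0392
```

>>> arm_command --increments '[{"gripper":40,"dx":0,"dy":0,"dz":0.0005,"spin":0},{"gripper":40,"dx":0,"dy":0,"dz":0.0005,"spin":0},{"gripper":40,"dx":0,"dy":0,"dz":0.0005,"spin":0},{"gripper":40,"dx":0,"dy":0,"dz":0.0005,"spin":0},{"gripper":40,"dx":0,"dy":0,"dz":0,"spin":0},{"gripper":40,"dx":0,"dy":0,"dz":0,"spin":0},{"gripper":40,"dx":0,"dy":0,"dz":0,"spin":0},{"gripper":40,"dx":0,"dy":0,"dz":0,"spin":0}]'

```text
time: 20.05
ee_pos: [0.3896, -0.2504, 0.0823]
eef_rot: [0.827, 0.562, 0.001, 0.0]
ft_force: [-0.7, 1.5, 14.4]
width: 0.0389
```

>>> arm_command --increments '[{"gripper":40,"dx":0,"dy":0,"dz":0.0005,"spin":0},{"gripper":40,"dx":0,"dy":0,"dz":0.0005,"spin":0},{"gripper":40,"dx":0,"dy":0,"dz":0,"spin":0},{"gripper":40,"dx":0,"dy":0,"dz":0,"spin":0},{"gripper":40,"dx":0,"dy":0,"dz":0,"spin":0},{"gripper":40,"dx":0,"dy":0,"dz":0,"spin":0},{"gripper":40,"dx":0,"dy":0,"dz":0,"spin":0},{"gripper":40,"dx":0,"dy":0,"dz":0,"spin":0}]'

```text
time: 21.05
ee_pos: [0.3899, -0.2505, 0.0821]
eef_rot: [0.827, 0.562, 0.001, 0.0]
ft_force: [-4.6, 4.2, 30.0]
width: 0.0393
```

```bash
python3 look.py C
```

```text
21.05 [ 0.3898576  -0.25054351  0.08208557] -21.666042782459108 [8.27404050e-01 5.61606385e-01 8.63859445e-04 2.45836813e-04] [-4.56654015  4.2318644  29.99024016] 0.03925799792764424
```

View pics/lCs.png

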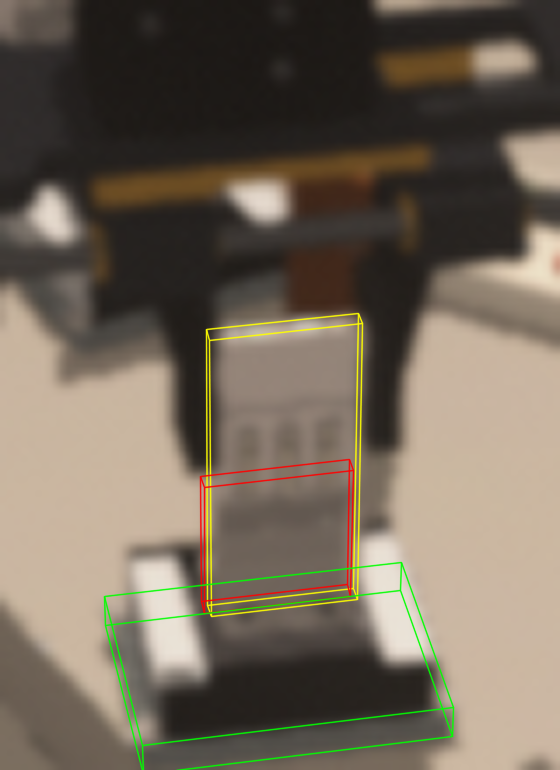

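>>> arm_command --increments '[{"gripper":40,"dx":0,"dy":0,"dz":-0.0005,"spin":0},{"gripper":40,"dx":0,"dy":0,"dz":-0.0005,"spin":0},{"gripper":40,"dx":0,"dy":0,"dz":0,"spin":0},{"gripper":47,"dx":0,"dy":0,"dz":0,"spin":0},{"gripper":52,"dx":0,"dy":0,"dz":0,"spin":0},{"gripper":58,"dx":0,"dy":0,"dz":0,"spin":0},{"gripper":65,"dx":0,"dy":0,"dz":0,"spin":0},{"gripper":70,"dx":0,"dy":0,"dz":0,"spin":0}]' --grip_force 10

```text
time: 22.15
ee_pos: [0.3884, -0.2498, 0.0812]
eef_rot: [0.827, 0.562, -0.0, -0.0]
ft_force: [0.4, 0.4, 0.4]
width: 0.0585
```

>>> arm_command --increments '[{"gripper":70,"dx":0,"dy":0,"dz":0,"spin":0},{"gripper":70,"dx":0,"dy":0,"dz":-0.005,"spin":0},{"gripper":70,"dx":0,"dy":0,"dz":-0.015,"spin":0},{"gripper":70,"dx":0,"dy":0,"dz":-0.025,"spin":0},{"gripper":70,"dx":0,"dy":0,"dz":-0.03,"spin":0},{"gripper":70,"dx":0,"dy":0,"dz":-0.03,"spin":0},{"gripper":70,"dx":0,"dy":0,"dz":-0.02,"spin":0},{"gripper":70,"dx":0,"dy":0,"dz":-0.01,"spin":0}]'

```text
time: 23.15
ee_pos: [0.389, -0.2502, 0.2175]
eef_rot: [0.827, 0.562, 0.001, 0.0]
ft_force: [-0.5, 0.9, 0.5]
width: 0.061
```

```bash
python3 look.py D
```

```text
23.15 [ 0.38904663 -0.25020816  0.21745741] -21.65678471595239 [8.27358604e-01 5.61673183e-01 9.57191796e-04 2.44327636e-04] [-0.45482688  0.85026177  0.49461688] 0.06101544271067121
```

View pics/sideD.png

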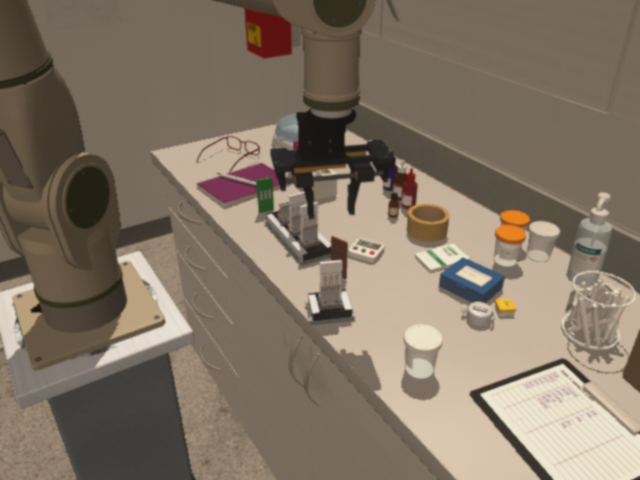

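View pics/lDsr.png

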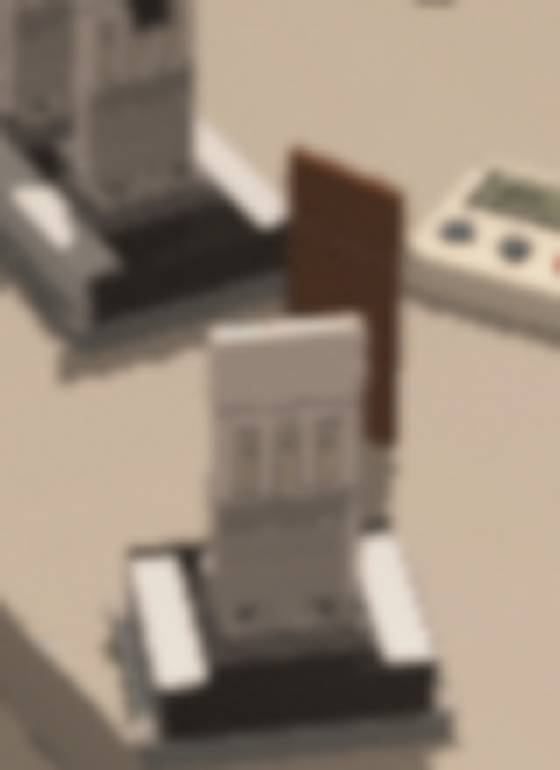

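>>> arm_command --increments '[{"gripper":70,"dx":0.02,"dy":0,"dz":-0.01,"spin":0},{"gripper":70,"dx":0.04,"dy":0,"dz":-0.01,"spin":0},{"gripper":70,"dx":0.05,"dy":0,"dz":0,"spin":0},{"gripper":70,"dx":0.05,"dy":0,"dz":0,"spin":0},{"gripper":70,"dx":0.05,"dy":0,"dz":0,"spin":0},{"gripper":70,"dx":0.04,"dy":0,"dz":0,"spin":0},{"gripper":70,"dx":0.02,"dy":0,"dz":0,"spin":0},{"gripper":70,"dx":0,"dy":0,"dz":0,"spin":0}]'

```text
time: 24.25
ee_pos: [0.4882, 0.0012, 0.2356]
eef_rot: [0.827, 0.562, -0.001, 0.0]
ft_force: [0.5, -0.7, 0.1]
width: 0.0608
```

```bash
python3 look.py E
python3 - <<'E'
from h import *
t=cv2.imread("pics/topE.png"); hx,hy=.387,-.2485
it=[(box(hx,hy,HW,.04,.005,.07,.118),(0,0,255))]
crop("top",t,(352,250,412,310),10,it,"pics/fin.png")
E
```

```text
24.25 [0.48816505 0.00118499 0.23561737] -21.58157356961857 [ 8.26989747e-01  5.62216072e-01 -1.00841344e-03  1.73121993e-04] [ 0.48502107 -0.69324109  0.11317102] 0.060833820853603796
```

View pics/fin.png

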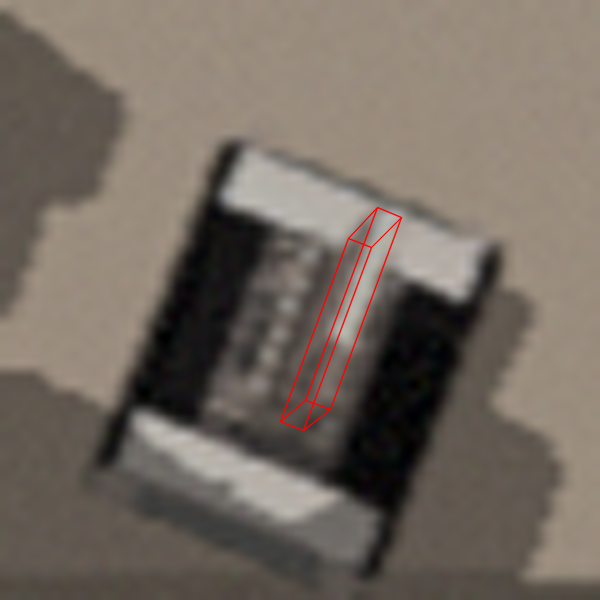

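View pics/sideE.png

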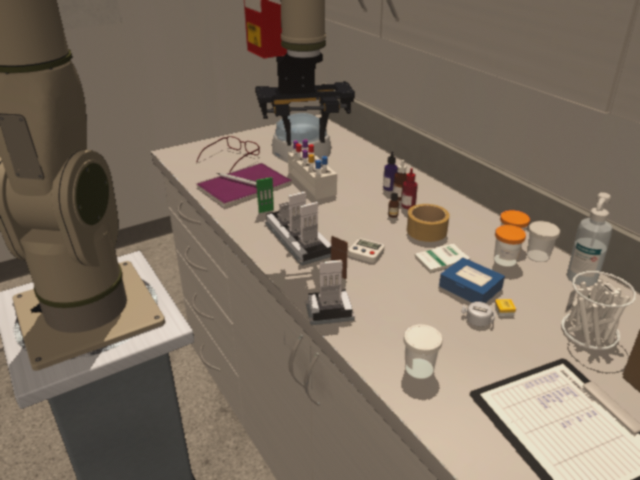

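```bash
python3 -c "
from bench import job
print(job.close_job())"
```

```text
the job is handed in; nothing more can be done
None
```

The left cassette was the loose one. I moved it to the spare holder and handed the job in at about 24 s.

- **Finding it:** I tugged the left cassette first. The pull peaked at about 4.5 N, then dropped to 2–3 N while the cassette slid up. The rail and its other two cassettes did not move in the pictures. I did not touch the middle or right cassettes.
- **Seating it:** The press took about 5–7 N on the way down, a little under the stated 8–18 N. It then stopped on the firm seat, peaking at a 30 N wrist reading, well short of ramming. I eased off, opened the gripper and lifted clear.
- **Last checks:** The side and top pictures show the cassette upright and in line in the spare clip. The tool stopped within about 1 mm of its expected height at home. The other two cassettes, timer, cup and look-alikes appear unmoved, and the arm was clear of everything with the wrist force near zero.
- **Disagreement:** The two cameras differed by about 2 mm, so I used a compromise position. It was within the clip's flare.

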